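# Release a cake turntable's tab-locked brake dial and park its comb post

## Task

The cake turntable is held by its brake: pinch in both release tabs of the black brake dial beside it, turn the dial clockwise to the free notch and let the tabs spring back out. Then turn the turntable counter-clockwise until its upright post rests gently against the steel rest arm, and let go. Squeeze and push gently, and do not disturb the other things on the bench.

Things in the scene. Friction and masses are not known exactly. Their poses are not given: they have to be found in the camera images.
- stand: fixed cast-aluminium turntable stand; origin on the bench under the turntable's vertical axis, z up. A round disc (radius 115 mm, top 75 mm above the bench) turns on it. A bar along its -y carries the brake pod, an upright cylinder of radius 40 mm, 66 mm high; the pod is clamped by hand, so its axis lies 158 to 182 mm (nominally 170) along the stand's -y and up to 4 mm either way in x
- tab_a (a joint): inward travel of the +y release tab, m: 0 out in a notch, about 0.003 riding on the collar between notches, 0.006 fully in. Each tab is an upright flat paddle 18 mm wide, 5 mm thick, 76 to 112 mm above the bench, at the side of the dial's core (24 x 20 mm, to 108 mm high); the tabs' outer faces are 44 mm apart when out. A low collar (radius 28 to 36 mm, top 74 mm) rings them
- tab_b (a joint): the same for the -y tab. A tab frees the dial once in by 4.5 mm, so both must be in: an off-centre pinch bottoms one tab and leaves the other locked, which shows as a sideways force on the hand along the pinch: shift with it until it is nearly gone. A tab's spring needs 2.5 N to start and 8 N at full travel; 10 to 14 N of grip is right; a tab breaks above 25 N
- dial (a joint): angle of the black brake dial on top of the pod (same axis), rad, growing clockwise seen from above: 0 in the brake-on notch (start), 1.22 in the free notch, end stop at 1.24. At 0 its two tabs lie on the stand's +y and -y sides of the dial's axis. Turning takes about 0.05 N m once both tabs are in; let go within 0.04 of a notch, the tabs spring out into it
- disc (a joint): angle of the turntable disc, rad, 0 at the start, growing counter-clockwise seen from above. While the brake is on a bolt holds it. Free, it turns with about 0.05 N m of friction and stays where it is left
- hub (a point): point on the turntable's vertical axis, on the level of the disc's top, 75 mm above the bench (does not turn)
- post (a point): centre of the top of the round upright steel post (diameter 16 mm, 55 mm tall, from 75 to 130 mm above the bench) fixed on the disc 88 mm from its axis; this is the comb post, pushed to turn the disc
- seat (a point): point where post lies when the post rests against the rest arm (within 1 mm). The arm is a level steel bar 9 mm thick, 16 mm tall (96 to 112 mm above the bench), reaching in over the disc from a steel upright outside the rim; the post comes to its clockwise side
- rest: the fixed steel rest arm with its upright and foot; origin on the bench under the turntable's axis; where it stands around the rim varies. Resting the post against it with a push of 3 to 8 N is plenty; pushing it with over 20 N is rough
- ramekin: bystander: pink ceramic ramekin, diameter 80 mm, 45 mm tall, origin at the centre of its underside
- nozzle: bystander: steel piping nozzle standing on its wide end, 28 mm wide, 40 mm tall, origin at the centre of its underside
- coupler: bystander: white plastic nozzle coupler, 34 mm wide, 32 mm tall, origin at the centre of its underside
- bowl: bystander: small glass bowl, diameter 120 mm, 55 mm tall, origin at the centre of its underside
- jar: bystander: closed jar, diameter 60 mm, 85 mm tall, origin at the centre of its underside
- smoother: bystander: black plastic icing smoother, 150 x 80 x 45 mm, origin at the centre of its underside
- spatula: bystander: stainless offset spatula with dark wooden handle, about 260 mm long, lying; origin under the handle
There are look-alikes about, which are no part of the job. What is shaped like the part that bears tab_a but green is not meant.

How it is judged:
On the way, in this order (a step that is already met when the one before it is completed fails the run):
1. both release tabs are pinched in with the dial still at brake-on (value of joint each of tab_a, tab_b above 0.0035 m and value of joint dial below 0.3 rad and value of joint disc below 0.1 rad), for 0.1 s.
2. the dial sits in the free notch with both tabs sprung out, the turntable not yet turned (value of joint dial above 1.16 rad and value of joint each of tab_a, tab_b below 0.0012 m and value of joint disc below 0.15 rad), for 0.2 s.
3. the post rests against the rest arm (horizontal distance between post and seat below 0.0025 m), for 0.2 s.
At the end, for the whole second after the job is handed in: The dial stands in the free notch (beyond 1.16 rad) with both tabs out (within 1.2 mm), and the turntable is at rest with its post within 2.5 mm of its seat against the rest arm (value of joint dial above 1.16 rad and value of joint each of tab_a, tab_b below 0.0012 m and horizontal distance between post and seat below 0.0025 m and velocity of joint disc between -0.02 and 0.02 rad/s); the robot touches nothing.
It fails at once if a release tab is squeezed with more than 25 N (contact force between the fingers and tab_a above 25 N or contact force between the fingers and tab_b above 25 N).
It fails at once if the post is driven into the rest arm with more than 20 N (contact force between disc and rest above 20 N).
It fails at once if the robot pushes the rest arm itself with more than 20 N (contact force between the arm and rest above 20 N).
It fails at once if a bystander is moved by more than 25 mm (distance of any of ramekin, nozzle, coupler, bowl, jar, smoother, spatula from where it was at the start of the episode above 0.025 m).
It also fails if it takes over 72 s, if anything falls off the work surface, if the arm or the gripper's body presses on something with over 40 N, if the wrist force passes 120 N, or if a joint passes its speed limit or range.

## Robot

A 6-joint arm with a two-finger parallel gripper is mounted at the origin on the work surface. World frame = base frame: x ahead of the robot, y to its left, z up, the work surface at z = 0. Lengths are in m, angles in rad, forces in N, time in s.
With the tool pointing down it reaches from about 0.325 to 0.85 m from the base axis. Payload 4.4 kg.
Tool frame: the origin (TCP) lies at the very end of the fingers, on their centre line; the grasp point (between the pads) lies bot.grip_point_offset behind it (bot.grip_point_offset is the distance from the TCP to the grasp point, in m); z points along the fingers, y is the line along which they close (so a half turn about z gives the same grasp; the last joint's range is limited). The gripper opens to 94 mm and grips with 3 to 60 N. Pads are 16 mm wide; open, the fingers measure 119 mm over their backs; the gripper's body (75 mm by 177 mm) begins 78 mm behind the grasp point.
Start: joints at [0.952, 0.207, 1.542, -0, 1.393, -0.15], TCP at [0.26, 0.513, 0.205] pointing down, gripper open.
Joint ranges: [-2.73, 2.73], [-0.86, 2.22], [0.23, 2.46], [-1.11, 4.25], [0.08, 2.63], [-2.82, 2.82]. Speed limits (rad/s): [2.79, 2.79, 3.14, 3.14, 3.14, 3.14].

## Interface

Orientations are given as [roll, pitch, yaw] about the fixed x, y, z axes, in that order (R = Rz(yaw) Ry(pitch) Rx(roll)).
In Python, from station import bot gives the robot as it stands.
- The arm moves only by the tool send_rows, never from a script. Its argument "rows" is a list of rows, each an object with "offset": the shift along the tool's x, y, z in m, a list of three; "rot": the turn, a rotation vector about the tool's x, y, z in rad, a list of three; "claw": the closure, from 0 (fully open) to 1 (shut). In form: [{"offset": [x, y, z], "rot": [ax, ay, az], "claw": claw}, ...]. A call has 1 to 12 rows; each row is the pose to reach, as a shift and turn from the pose commanded when the call began, along the tool's axes at that moment; what a row does not reach only later rows make up. A row lasts 1/10 s, in which the tool goes at most 50 mm and 8.59 degrees, less where a joint would pass 70% of its speed; a pose out of reach is approached as far as the arm can. A call with a gripper value outside its range is refused whole. The fingers move at their own pace and stop on an object; "squeeze" is the grip in N (left out, the last holds). Time passes only in rows, so rows that repeat a pose let the fingers close. It gives the time, the measured TCP pose, the force, the opening and the grip force at its end, in the units of the state.
- bot.get_state(): the state, without advancing time (a new reading comes with each control period).
- bot.snapshot(name): name is "scene" or "top" or "wrist"; returns (picture, depth): 420x560x3 uint8, blue, green, red; 420x560 float32, m along the optical axis (not along the pixel's ray), 0 where there is no reading.
- bot.get_calibration(name): a dict with "fov_y" (degrees; the focal length in pixels is half the picture's height over the tangent of half this angle, whatever the lens; pixels are square), "cx", "cy" (the principal point, pixels), "rvec" (rotation vector, rad) and "tvec" (3), from world to camera coordinates, as OpenCV has them; the wrist camera has in their place "mount" (4x4, takes a point from camera to tool coordinates, whose origin is the TCP and whose axes are the flange's). Camera axes: x right, y down, z forward; pixel columns grow to the right and rows downward; lengths in m; the calibration is good to about 2 mm. A picture is of the moment at which its call begins: read the wrist's pose just before it. get_calibration takes no time and is no camera call.
- bot.job_done(): hands the job in; it is judged then, once.
Trained networks look in the newest picture that a camera, given by its name, has taken for a name from the list of things; names that differ only in an ending like _2 or _b are one class to them, and where a whole thing is asked for, a point or a joint stands for the part that bears it (a point fixed in the world has none). Each returns a list of dicts, best first, with "p" (0 to 1); they miss things now and then, are a little off and sometimes report something else, mostly with a low value. They report only what shows in the picture. A call takes as long as a camera call. They do not tell look-alikes from the thing itself.
- bot.look_for(camera, thing): "location" ([row, column] as shares, 0 to 1, of the picture: columns of its width, rows of its height, amid what is visible of it).
- bot.mark_of(camera, thing): "location" ([row, column] as shares, 0 to 1, of the picture: columns of its width, rows of its height: a listed point, or the origin of a listed thing).
The state is a dict: "time": time; "q": joint angles; "qd": joint speeds; "joint_efforts": joint torques, N m; "tcp_pos": TCP position; "tool_rot": TCP orientation; "ft_force": force on the tool from outside, world axes, zero at the start; "moment": the same for the moment, N m; "opening": opening from 0.0 (shut) to 1.0 (fully open); "finger_force": force on a finger pad.
Only numpy, scipy, OpenCV 4.12 (cv2) and the standard library are available. Lean on these libraries where they do the work, as an engineer would, in place of code of your own. Each camera call takes 0.05 s, during which the arm holds its last target. There are 200 camera calls.

## Working session

There is one attempt and no reset: what is moved stays moved. The work goes in short steps, Python scripts to look and compute and a tool call to move; the robot and the scene stay as the last step left them, time stands still between calls to the robot, and variables do not carry over. Pictures are saved under pics/ and viewed, at most 10 in all, crops included, and the job is handed in when it is done.

Besides the shell and the picture viewer there is one more tool, called after "Request:" as name(argument=value, ...) on one line, values as JSON. send_rows: Moves the arm, as the interface text tells. Its arguments: {"type":"object","properties":{"rows":{"type":"array","items":{"type":"object","properties":{"offset":{"type":"array","items":{"type":"number"}},"rot":{"type":"array","items":{"type":"number"}},"claw":{"type":"number"}}}},"squeeze":{"type":"number"}},"required":["rows"]}

```bash
mkdir -p pics; ls
cat > h.py <<'E'
import numpy as np, cv2
from station import bot
from scipy.spatial.transform import Rotation as R
def cam(n):
    c=bot.get_calibration(n); f=210/np.tan(np.radians(c["fov_y"])/2)
    if "mount" in c:
        s=bot.get_state(); T=np.eye(4); T[:3,:3]=R.from_euler('xyz',s["tool_rot"]).as_matrix(); T[:3,3]=s["tcp_pos"]
        T=T@np.array(c["mount"]); return f,c["cx"],c["cy"],T[:3,:3],T[:3,3]
    M=R.from_rotvec(c["rvec"]).as_matrix(); return f,c["cx"],c["cy"],M.T,-M.T@np.array(c["tvec"])
def cloud(C,d):
    f,cx,cy,M,t=C; v,u=np.mgrid[:420,:560]
    P=np.stack([(u-cx)/f*d,(v-cy)/f*d,d],-1)@M.T+t; P[d==0]=np.nan; return P
def onz(C,u,v,z):
    f,cx,cy,M,t=C; r=M@np.array([(u-cx)/f,(v-cy)/f,1]); return t+r*(z-t[2])/r[2]
def px(C,p):
    f,cx,cy,M,t=C; q=M.T@(np.array(p)-t); return cx+f*q[0]/q[2],cy+f*q[1]/q[2]
E
python3 - <<'E'
from h import *
print(bot.grip_point_offset, {k:v for k,v in bot.get_state().items()})
for n in("top","scene"):
    C=cam(n);p,d=bot.snapshot(n);cv2.imwrite(f"pics/{n}0.png",p);np.save(n+"0.npy",d);print(n,bot.get_calibration(n))
    for t in("tab_a","stand","rest","post","hub","seat"):
        for f in(bot.look_for,bot.mark_of):
            try:
                print(n,t,f.__name__,[(round(x["p"],2),round(x["location"][1]*560),round(x["location"][0]*420)) for x in f(n,t)[:4]])
            except Exception as e: print(n,t,e)
E
```

```text
pics
0.0188 {'time': 0.0, 'q': array([ 9.51492168e-01,  2.07411586e-01,  1.54290854e+00, -2.13899376e-05,
        1.39347299e+00, -1.50494634e-01]), 'qd': array([-0.00019801,  0.00067863, -0.00120876,  0.00138284, -0.00028326,
       -0.00039521]), 'joint_efforts': array([ 1.69482382e-04, -3.70880198e+01, -2.81414187e+01,  6.98192487e-02,
        3.63171136e-02, -1.73292697e-04]), 'tcp_pos': array([0.25935441, 0.51231114, 0.20431711]), 'tool_rot': array([-3.13941391e+00, -3.09099487e-04,  2.67278659e+00]), 'ft_force': array([ 0.48244266, -0.29409314, -0.63655957]), 'moment': array([-0.0378149 ,  0.02167921, -0.01818486]), 'finger_force': 0.0, 'opening': 1.0028027644528044}
top {'fov_y': 44.41591698362296, 'cx': 273.82339485094525, 'cy': 206.279038923319, 'rvec': array([ 2.15118071, -2.15826141,  0.11500311]), 'tvec': array([0.0118984 , 0.54180068, 1.8208577 ])}
top tab_a call [(0.72, 267, 189), (0.69, 158, 189), (0.26, 268, 190)]
top tab_a it knows: bowl, coupler, hub, jar, nozzle, post, ramekin, rest, seat, smoother, spatula, stand
top stand call [(0.93, 268, 190)]
top stand call [(
[... 328 characters left out ...]
y': 208.8925832558673, 'rvec': array([ 1.34735623,  2.23151998, -0.90425356]), 'tvec': array([ 0.24391134, -0.29000239,  1.61368717])}
scene tab_a call [(0.57, 126, 210)]
scene tab_a it knows: bowl, coupler, hub, jar, nozzle, post, ramekin, rest, seat, smoother, spatula, stand
scene stand call [(0.71, 275, 230), (0.69, 234, 202)]
scene stand call [(0.63, 279, 246)]
scene rest call [(0.66, 316, 207), (0.38, 226, 213)]
scene rest call []
scene post call [(0.65, 277, 230), (0.52, 277, 231)]
scene post call [(0.7, 273, 238)]
scene hub call [(0.69, 279, 234)]
scene hub call [(0.69, 277, 227), (0.58, 297, 209)]
scene seat call [(0.61, 316, 207), (0.34, 155, 189)]
scene seat call [(0.54, 306, 203)]
```

Run:
```python
import cv2
a=cv2.imread("pics/top0.png");cv2.imwrite("pics/top0c.png",cv2.resize(a[90:300,100:380],(800,600),interpolation=cv2.INTER_CUBIC))
```

```text
(no output)
```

View pics/top0.png

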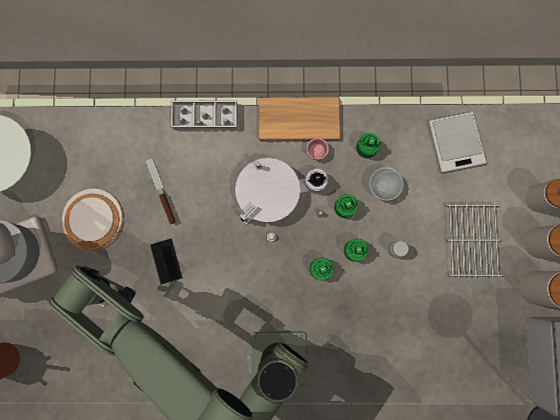

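View pics/scene0.png

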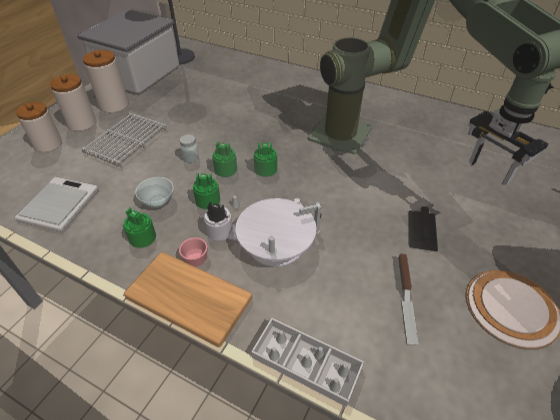

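View pics/top0c.png

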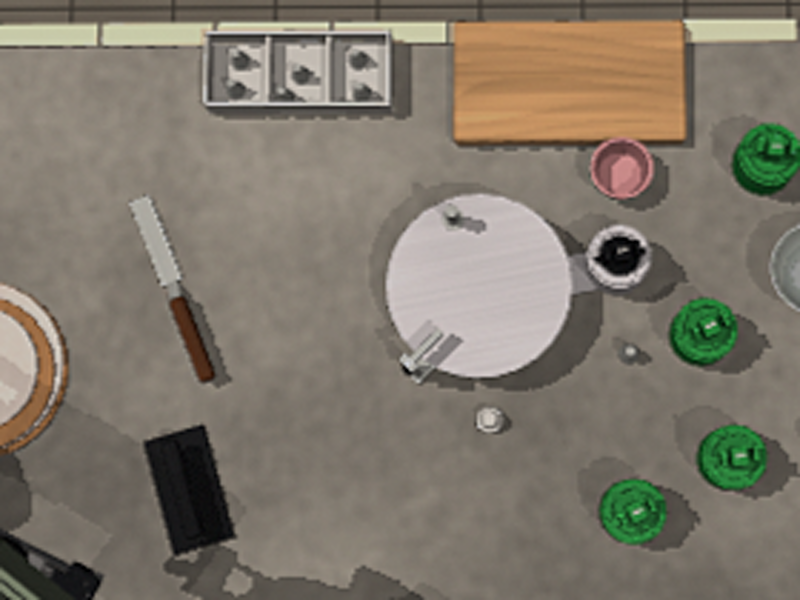

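The black dial sits at about (317,180) in the top view, beside the disc at (267,190). The post is at (258,167) and the rest arm at (250,211). The green dials at (368,145), (346,206), (356,250) and (321,268) are look-alikes. The one meant is the black dial on the disc's bar at (317,180), which the enlarged crop shows at (618,255).

Run:
```python
from h import *
from scipy.optimize import least_squares
def circ(p):
    c0=p.mean(0); return least_squares(lambda c:np.hypot(*(p-c[:2]).T)-c[2],[*c0,np.ptp(p[:,0])/2],loss='soft_l1',f_scale=.002).x
for n in("top","scene"):
    C=cam(n);d=np.load(n+"0.npy");P=cloud(C,d);a=cv2.imread(f"pics/{n}0.png").astype(int)
    x0=onz(C,*((268,190) if n=="top" else (277,230)),.075)
    r=np.hypot(P[...,0]-x0[0],P[...,1]-x0[1])
    m=(r<.14)&(abs(P[...,2]-.075)<.008); 
    cn=max(cv2.findContours(m.astype(np.uint8),0,1)[0],key=len)[:,0]
    q=np.array([onz(C,u,v,.075)[:2] for u,v in cn]); H=circ(q); print(n,"hub",H,"z",np.nanmedian(P[m][:,2]))
    r=np.hypot(P[...,0]-H[0],P[...,1]-H[1])
    m=(r<.13)&(P[...,2]>.088)
    k,l,s,ce=cv2.connectedComponentsWithStats(m.astype(np.uint8))
    for i in range(1,k):
        if s[i,4]>4: Q=P[l==i]; print(" high",s[i,4],ce[i].round(),"med",np.median(Q,0).round(4),Q.min(0).round(3),Q.max(0).round(3))
    m=(r>.125)&(r<.23)&(P[...,2]>.056)&(P[...,2]<.2); b=m&(P[...,2]>.085)
    k,l,s,ce=cv2.connectedComponentsWithStats(m.astype(np.uint8))
    for i in range(1,k):
        if s[i,4]>20:
            Q=P[l==i];g=a[l==i].mean(0);print(" pod?",s[i,4],ce[i].round(),np.median(Q,0).round(4),Q.min(0).round(3),Q.max(0).round(3),g.round())
            h=Q[Q[:,2]>.09]
            if len(h)>5: print("   top",h.mean(0),len(h), "ctr",(h.min(0)+h.max(0))/2)
```

```text
top hub [0.5970021  0.0334341  0.11238888] z 0.07558261112627995
 high 27 [258. 165.] med [0.6737 0.0648 0.1246] [0.67  0.058 0.088] [0.686 0.072 0.139]
 high 48 [248. 211.] med [0.515  0.0986 0.1119] [0.492 0.077 0.101] [0.538 0.122 0.122]
 pod? 393 [316. 180.] [ 0.6284 -0.1396  0.0728] [ 0.594 -0.18   0.056] [ 0.672 -0.101  0.123] [ 98.  98. 102.]
   top [ 0.63202015 -0.14068016  0.10844149] 69 ctr [ 0.63241537 -0.13987786  0.10636609]
 pod? 30 [243. 218.] [0.4939 0.1184 0.1107] [0.487 0.108 0.063] [0.506 0.126 0.118] [130. 133. 134.]
   top [0.49614659 0.11677466 0.11140024] 22 ctr [0.49617325 0.11722253 0.10625178]
scene hub [0.59723517 0.03392958 0.11470028] z 0.075807815392688
 high 122 [309. 208.] med [0.5147 0.1004 0.1083] [0.492 0.075 0.088] [0.536 0.124 0.116]
 high 83 [271. 243.] med [0.6815 0.0673 0.1152] [0.671 0.058 0.088] [0.686 0.073 0.134]
 pod? 544 [217. 216.] [ 0.6419 -0.1324  0.0743] [ 0.596 -0.18   0.056] [ 0.673 -0.101  0.116] [ 97.  97. 101.]
   top [ 0.63443394 -0.13885114  0.10391986] 141 ctr [ 0.63213863 -0.14106696  0.10306744]
 pod? 95 [317. 212.] [0.5011 0.1207 0.0892] [0.485 0.107 0.056] [0.507 0.129 0.117] [116. 118. 120.]
   top [0.499133   0.11948495 0.10655126] 46 ctr [0.49581992 0.1181076  0.10347441]
```

Request:
send_rows(rows=[{"offset":[-0.04,-0.03,-0.03],"rot":[0,0,-0.1],"claw":0},{"offset":[-0.08,-0.053,-0.06],"rot":[0,0,-0.2],"claw":0},{"offset":[-0.12,-0.08,-0.06],"rot":[0,0,-0.3],"claw":0},{"offset":[-0.16,-0.106,-0.06],"rot":[0,0,-0.4],"claw":0},{"offset":[-0.2,-0.132,-0.06],"rot":[0,0,-0.5],"claw":0},{"offset":[-0.24,-0.158,-0.06],"rot":[0,0,-0.6],"claw":0},{"offset":[-0.28,-0.185,-0.06],"rot":[0,0,-0.667],"claw":0},{"offset":[-0.32,-0.211,-0.06],"rot":[0,0,-0.667],"claw":0},{"offset":[-0.36,-0.238,-0.06],"rot":[0,0,-0.667],"claw":0},{"offset":[-0.4,-0.264,-0.06],"rot":[0,0,-0.667],"claw":0},{"offset":[-0.44,-0.29,-0.06],"rot":[0,0,-0.667],"claw":0},{"offset":[-0.48,-0.317,-0.06],"rot":[0,0,-0.667],"claw":0}])

```text
time: 2.4
tcp_pos: [0.5456, 0.0114, 0.2657]
tool_rot: [3.142, 0.001, -2.944]
ft_force: [0.9, 0.3, 0.3]
opening: 1.0
finger_force: 0.0
```

```bash
cat >> h.py <<'E'
def rel(target,yaw):
    s=bot.get_state();M=R.from_euler('xyz',s["tool_rot"]);N=R.from_euler('xyz',[np.pi,0,yaw])
    print("now",s["tcp_pos"].round(4),s["tool_rot"].round(4),"t",s["time"],"off",M.inv().apply(np.array(target)-s["tcp_pos"]).round(4),"rot",(M.inv()*N).as_rotvec().round(4))
E
python3 - <<'E'
from h import *
print(np.array(bot.get_calibration("wrist")["mount"]).round(3))
rel([.632,-.14,.25],-2.943)
E
```

```text
[[-0.    -0.968 -0.251  0.073]
 [ 1.    -0.     0.     0.002]
 [-0.    -0.251  0.968 -0.178]
 [ 0.     0.     0.     1.   ]]
now [0.5456 0.0114 0.2657] [ 3.1415e+00  7.0000e-04 -2.9436e+00] t 2.4 off [-0.055  -0.1655  0.0157] rot [ 0.0001  0.0007 -0.0006]
```

Request:
send_rows(rows=[{"offset":[-0.016,-0.045,0.01],"rot":[0,0,0],"claw":0},{"offset":[-0.032,-0.09,0.025],"rot":[0,0,0],"claw":0},{"offset":[-0.048,-0.135,0.04],"rot":[0,0,0],"claw":0},{"offset":[-0.055,-0.165,0.055],"rot":[0,0,0],"claw":0.2},{"offset":[-0.055,-0.165,0.065],"rot":[0,0,0],"claw":0.25},{"offset":[-0.055,-0.165,0.065],"rot":[0,0,0],"claw":0.25},{"offset":[-0.055,-0.165,0.065],"rot":[0,0,0],"claw":0.25}])

```text
time: 3.1
tcp_pos: [0.6309, -0.1365, 0.2005]
tool_rot: [3.141, -0.0, -2.942]
ft_force: [0.3, -0.5, 0.6]
opening: 0.756
finger_force: 0.0
```

Run:
```python
from h import *
C=cam("wrist");p,d=bot.snapshot("wrist");np.save("w1.npy",d);P=cloud(C,d);np.save("w1P.npy",P)
cv2.imwrite("pics/w1.png",cv2.resize(p,(800,600)))
for z in(.112,.108,.074): print(z,px(C,[.632,-.14,z]))
H=np.array([.597,.0337]);D=np.array([.632,-.14])
r=np.hypot(P[...,0]-D[0],P[...,1]-D[1])
for lo,hi in((.109,.116),(.104,.110),(.068,.078),(.06,.068)):
    m=(r<.05)&(P[...,2]>lo)&(P[...,2]<hi);Q=P[m];print(lo,hi,m.sum(),Q.mean(0),Q.min(0).round(4),Q.max(0).round(4))
m=(r<.034)&(P[...,2]>.095); v,u=np.where(m);print(u.min(),u.max(),v.min(),v.max())
rel([.632,-.14,.2],-2.943)
```

```text
0.112 (np.float64(270.00201051439313), np.float64(214.47460222907256))
0.108 (np.float64(270.0979460974087), np.float64(213.09599258417626))
0.074 (np.float64(270.8175741700701), np.float64(202.7548222850594))
0.109 0.116 305 [ 0.63275353 -0.13734766  0.11047489] [ 0.6204 -0.1599  0.109 ] [ 0.6453 -0.1145  0.1127]
0.104 0.11 844 [ 0.63213192 -0.13728981  0.1067172 ] [ 0.6199 -0.1604  0.104 ] [ 0.6456 -0.1136  0.11  ]
0.068 0.078 3065 [ 0.62972997 -0.13791639  0.07175198] [ 0.5968 -0.1742  0.068 ] [ 0.6694 -0.1005  0.078 ]
0.06 0.068 1594 [ 0.6231149  -0.13844273  0.0645237 ] [ 0.5933 -0.1767  0.0601] [ 0.6685 -0.0977  0.068 ]
97 402 196 419
now [ 0.6313 -0.1364  0.2014] [-3.1414e+00  9.0000e-04 -2.9420e+00] t 3.15 off [-0.     -0.0037  0.0014] rot [-0.0001  0.0009  0.001 ]
```

View pics/w1.png

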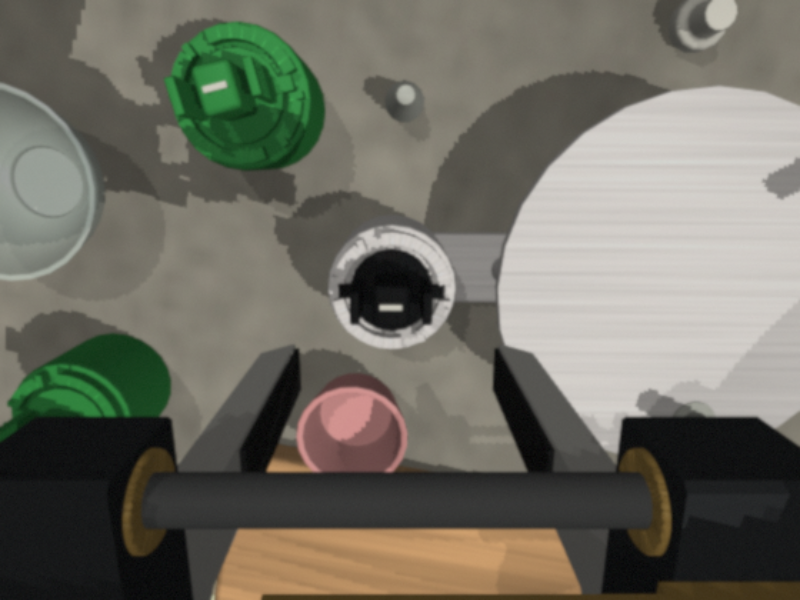

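The dial shows at (391,295), tabs left and right at (350,293) and (432,293), and the bar to the disc on the right: black and on the stand, so it is the right one. Descending over it.

Request:
send_rows(rows=[{"offset":[-0.001,-0.002,0.03],"rot":[0,0,0],"claw":0.25},{"offset":[-0.001,-0.002,0.06],"rot":[0,0,0],"claw":0.25},{"offset":[-0.001,-0.002,0.09],"rot":[0,0,0],"claw":0.25},{"offset":[-0.001,-0.002,0.11],"rot":[0,0,0],"claw":0.25},{"offset":[-0.001,-0.002,0.12],"rot":[0,0,0],"claw":0.25},{"offset":[-0.001,-0.002,0.12],"rot":[0,0,0],"claw":0.25},{"offset":[-0.001,-0.002,0.12],"rot":[0,0,0],"claw":0.25}], squeeze=12)

```text
time: 3.85
tcp_pos: [0.6337, -0.1392, 0.0823]
tool_rot: [-3.14, 0.002, -2.943]
ft_force: [1.1, -0.3, 0.7]
opening: 0.758
finger_force: 0.0
```

Run:
```python
from h import *
C=cam("wrist");p,d=bot.snapshot("wrist");cv2.imwrite("pics/w2.png",cv2.resize(p[100:],(800,457)))
rel([.6325,-.1385,.08],-2.943)
```

```text
now [ 0.6341 -0.1395  0.0827] [-3.1397  0.0032 -2.9428] t 3.9 off [0.0014 0.0013 0.0027] rot [-0.0019  0.0032  0.0002]
```

View pics/w2.png

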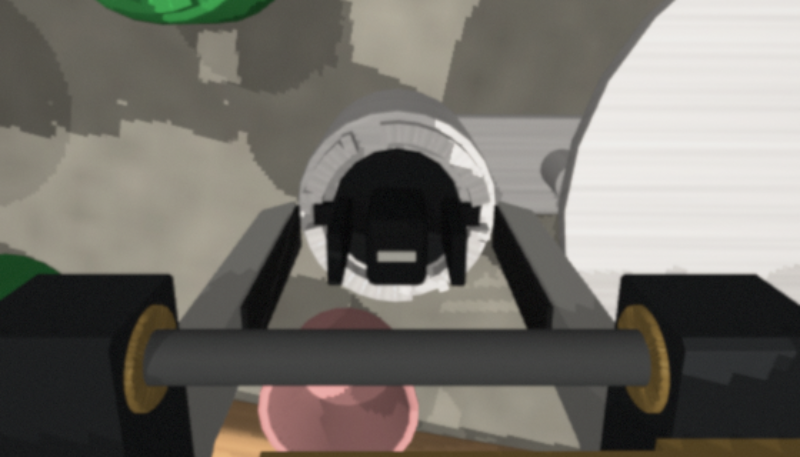

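Fingers at (300,205) and (497,205) are evenly placed about the tabs (328 to 467). Pinching with a gentle squeeze.

Request:
send_rows(rows=[{"offset":[0,0,0.001],"rot":[0,0,0],"claw":0.4},{"offset":[0,0,0.001],"rot":[0,0,0],"claw":0.5},{"offset":[0,0,0.001],"rot":[0,0,0],"claw":0.53},{"offset":[0,0,0.001],"rot":[0,0,0],"claw":0.6},{"offset":[0,0,0.001],"rot":[0,0,0],"claw":0.8},{"offset":[0,0,0.001],"rot":[0,0,0],"claw":0.8},{"offset":[0,0,0.001],"rot":[0,0,0],"claw":0.8}], squeeze=11)

```text
time: 4.6
tcp_pos: [0.6327, -0.1393, 0.0799]
tool_rot: [3.142, 0.0, -2.943]
ft_force: [-0.8, 0.8, 4.1]
opening: 0.336
finger_force: 11.0
```

```bash
cat > f.py <<'E'
from h import *
s=bot.get_state();M=R.from_euler('xyz',s["tool_rot"]).inv()
print(s["time"],"F tool",M.apply(s["ft_force"]).round(2),"M tool",M.apply(s["moment"]).round(3),"grip",s["finger_force"],"gap mm",s["opening"]*94,s["tcp_pos"].round(4),s["tool_rot"].round(3),"q6",s["q"][5].round(3))
E
python3 f.py
```

```text
4.6 F tool [ 0.62  0.95 -4.12] M tool [-0.258  0.159  0.069] grip 10.99998190999031 gap mm 31.589284982779258 [ 0.6327 -0.1393  0.0799] [ 3.142  0.    -2.943] q6 -2.119
```

Request:
send_rows(rows=[{"offset":[0,0,0],"rot":[0,0,0.05],"claw":0.8},{"offset":[0,0,0],"rot":[0,0,0.1],"claw":0.8},{"offset":[0,0,0],"rot":[0,0,0.15],"claw":0.8},{"offset":[0,0,0],"rot":[0,0,0.2],"claw":0.8},{"offset":[0,0,0],"rot":[0,0,0.25],"claw":0.8},{"offset":[0,0,0],"rot":[0,0,0.3],"claw":0.8},{"offset":[0,0,0],"rot":[0,0,0.35],"claw":0.8},{"offset":[0,0,0],"rot":[0,0,0.4],"claw":0.8},{"offset":[0,0,0],"rot":[0,0,0.4],"claw":0.8}])

```text
time: 5.5
tcp_pos: [0.6328, -0.1391, 0.0799]
tool_rot: [3.141, 0.0, 2.94]
ft_force: [-1.2, 1.9, 3.9]
opening: 0.337
finger_force: 11.0
```

```bash
python3 f.py
```

```text
5.5 F tool [ 1.52  1.58 -3.86] M tool [-0.278  0.258  0.073] grip 11.001624763011932 gap mm 31.68177398127242 [ 0.6328 -0.1391  0.0799] [3.141 0.    2.94 ] q6 -1.719
```

Request:
send_rows(rows=[{"offset":[0,0.0003,0],"rot":[0,0,0.07],"claw":0.8},{"offset":[0,0.0003,0],"rot":[0,0,0.14],"claw":0.8},{"offset":[0,0.0003,0],"rot":[0,0,0.21],"claw":0.8},{"offset":[0,0.0003,0],"rot":[0,0,0.28],"claw":0.8},{"offset":[0,0.0003,0],"rot":[0,0,0.35],"claw":0.8},{"offset":[0,0.0003,0],"rot":[0,0,0.42],"claw":0.8},{"offset":[0,0.0003,0],"rot":[0,0,0.49],"claw":0.8},{"offset":[0,0.0003,0],"rot":[0,0,0.56],"claw":0.8},{"offset":[0,0.0003,0],"rot":[0,0,0.63],"claw":0.8},{"offset":[0,0.0003,0],"rot":[0,0,0.7],"claw":0.8},{"offset":[0,0.0003,0],"rot":[0,0,0.76],"claw":0.8},{"offset":[0,0.0003,0],"rot":[0,0,0.76],"claw":0.8}])

```text
time: 6.7
tcp_pos: [0.6329, -0.1389, 0.0799]
tool_rot: [3.141, 0.0, 2.181]
ft_force: [-1.9, 1.6, 4.4]
opening: 0.338
finger_force: 11.0
```

```bash
python3 f.py
```

```text
6.7 F tool [ 2.41 -0.68 -4.44] M tool [-0.047  0.366  0.003] grip 11.002049446105957 gap mm 31.79430996053594 [ 0.6329 -0.1389  0.0799] [3.141 0.    2.181] q6 -0.96
```

Request:
send_rows(rows=[{"offset":[0.0003,0,0],"rot":[0,0,0.02],"claw":0.8},{"offset":[0.0005,0,0],"rot":[0,0,0.04],"claw":0.8},{"offset":[0.0005,0,0],"rot":[0,0,0.06],"claw":0.8},{"offset":[0.0005,0,0],"rot":[0,0,0.06],"claw":0.8}])

```text
time: 7.1
tcp_pos: [0.6329, -0.1388, 0.0799]
tool_rot: [3.141, 0.001, 2.119]
ft_force: [0.8, 0.3, 5.0]
opening: 0.343
finger_force: 11.0
```

```bash
python3 f.py
```

```text
7.1 F tool [-0.19  0.88 -5.02] M tool [-0.217  0.117 -0.01 ] grip 11.000613570213318 gap mm 32.2390848054806 [ 0.6329 -0.1388  0.0799] [3.141e+00 1.000e-03 2.119e+00] q6 -0.898
```

Request:
send_rows(rows=[{"offset":[0,0,0],"rot":[0,0,0.015],"claw":0.8},{"offset":[0,0,0],"rot":[0,0,0.03],"claw":0.8},{"offset":[0,0,0],"rot":[0,0,0.03],"claw":0.8}])

```text
time: 7.4
tcp_pos: [0.633, -0.1388, 0.0799]
tool_rot: [3.141, 0.001, 2.09]
ft_force: [0.5, 0.6, 4.8]
opening: 0.34
finger_force: 11.0
```

```bash
python3 f.py
```

```text
7.4 F tool [ 0.3   0.78 -4.82] M tool [-0.267  0.129 -0.146] grip 11.009636968374252 gap mm 31.933892401334663 [ 0.633  -0.1388  0.0799] [3.141e+00 1.000e-03 2.090e+00] q6 -0.868
```

Request:
send_rows(rows=[{"offset":[0,0,0],"rot":[0,0,-0.01],"claw":0.8},{"offset":[0,0,0],"rot":[0,0,-0.01],"claw":0.55},{"offset":[0,0,0],"rot":[0,0,-0.01],"claw":0.35},{"offset":[0,0,0],"rot":[0,0,-0.01],"claw":0.3},{"offset":[0,0,0],"rot":[0,0,-0.01],"claw":0.3},{"offset":[0,0,-0.03],"rot":[0,0,-0.01],"claw":0.3},{"offset":[0,0,-0.07],"rot":[0,0,-0.01],"claw":0.3},{"offset":[0,0,-0.11],"rot":[0,0,-0.01],"claw":0.3},{"offset":[0,0,-0.12],"rot":[0,0,-0.01],"claw":0.3},{"offset":[0,0,-0.12],"rot":[0,0,-0.01],"claw":0.3}])

```text
time: 8.4
tcp_pos: [0.6334, -0.1393, 0.2013]
tool_rot: [3.139, 0.003, 2.1]
ft_force: [-0.1, -0.3, -0.2]
opening: 0.7
finger_force: 0.0
```

Run:
```python
from h import *
C=cam("wrist");p,d=bot.snapshot("wrist");P=cloud(C,d)
u,v=map(int,px(C,[.633,-.139,.11]));print(u,v)
cv2.imwrite("pics/w3.png",cv2.resize(p[v-90:v+90,u-120:u+120],(800,600),interpolation=cv2.INTER_CUBIC))
r=np.hypot(P[...,0]-.633,P[...,1]+.139);Q=P[(r<.034)&(P[...,2]>.104)&(P[...,2]<.116)][:,:2]
print(cv2.minAreaRect((Q*1000).astype(np.float32)))
# extent along each direction
for a in np.radians(range(-78-90,-78+1,10)): e=(Q-Q.mean(0))@[np.cos(a),np.sin(a)];print(round(np.degrees(a)),(np.ptp(e)*1000).round(1),end="; ")
rel([.6325,-.1385,.2],2.09)
```

```text
275 214
((633.0401611328125, -137.29542541503906), (44.65480422973633, 23.602689743041992), 30.39871597290039)
-168 46.9; -158 45.7; -148 44.6; -138 46.3; -128 46.9; -118 46.1; -108 43.9; -98 40.3; -88 35.5; -78 29.7; now [ 0.632  -0.1388  0.1988] [-3.1410e+00 -2.0000e-04  2.0996e+00] t 8.45 off [-0.      0.0006 -0.0012] rot [-0.0006 -0.0002  0.0096]
```

View pics/w3.png

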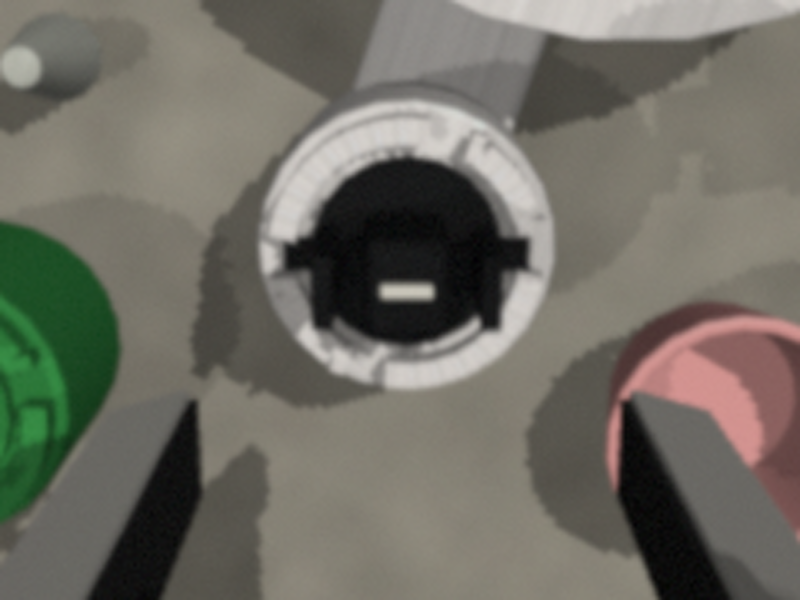

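The dial is turned to about 30° (tabs 44.6 mm apart, so out and seated in the free notch), as the crop shows at (405,255). Next is the post.

Run:
```python
from h import *
rel([.690,.0376,.2],1.941)
for n in("top","scene"):
    C=cam(n);bot.snapshot(n)
    for t,z in(("post",.130),("seat",.130),("hub",.075)):
        for x in bot.mark_of(n,t)[:1]: print(n,t,x["p"],onz(C,x["location"][1]*560,x["location"][0]*420,z))
```

```text
now [ 0.632  -0.1388  0.1988] [-3.1410e+00 -2.0000e-04  2.0996e+00] t 8.45 off [ 0.123   0.1391 -0.0012] rot [-0.0006 -0.0002  0.1586]
top post 0.81 [0.67224144 0.06314537 0.13      ]
top seat 0.6 [0.53940123 0.09399832 0.13      ]
top hub 0.69 [0.595762   0.03136603 0.075     ]
scene post 0.61 [0.67358469 0.06421119 0.13      ]
scene seat 0.71 [0.52696828 0.10185391 0.13      ]
scene hub 0.55 [0.59662137 0.04708645 0.075     ]
```

Request:
send_rows(rows=[{"offset":[0.03,0.034,0],"rot":[0,0,0.05],"claw":0.5},{"offset":[0.06,0.068,0],"rot":[0,0,0.1],"claw":0.8},{"offset":[0.09,0.102,0],"rot":[0,0,0.158],"claw":1},{"offset":[0.115,0.13,0],"rot":[0,0,0.158],"claw":1},{"offset":[0.123,0.139,0],"rot":[0,0,0.158],"claw":1},{"offset":[0.123,0.139,0],"rot":[0,0,0.158],"claw":1},{"offset":[0.123,0.139,0.01],"rot":[0,0,0.158],"claw":1}], squeeze=5)

```text
time: 9.55
tcp_pos: [0.6913, 0.0364, 0.1908]
tool_rot: [3.139, 0.002, 1.941]
ft_force: [-0.1, 0.3, -0.2]
opening: 0.142
finger_force: 0.0
```

Run:
```python
from h import *
C=cam("wrist");p,d=bot.snapshot("wrist");P=cloud(C,d)
cv2.imwrite("pics/w4.png",cv2.resize(p,(800,600)))
r=np.hypot(P[...,0]-.597,P[...,1]-.0337)
m=(r<.105)&(P[...,2]>.12)&(P[...,2]<.14)&(np.hypot(P[...,0]-.678,P[...,1]-.065)<.03);Q=P[m];print("post",m.sum(),Q.min(0),Q.max(0),np.median(Q,0))
rel([.690,.0376,.088],1.941)
```

```text
post 446 [0.67069437 0.06110559 0.12021179] [0.6859095  0.07670363 0.13061536] [0.67824002 0.06961759 0.12858082]
now [0.6894 0.0359 0.1874] [-3.1394e+00 -1.0000e-04  1.9403e+00] t 9.6 off [0.0013 0.0014 0.0994] rot [-0.0022 -0.0001 -0.0007]
```

View pics/w4.png

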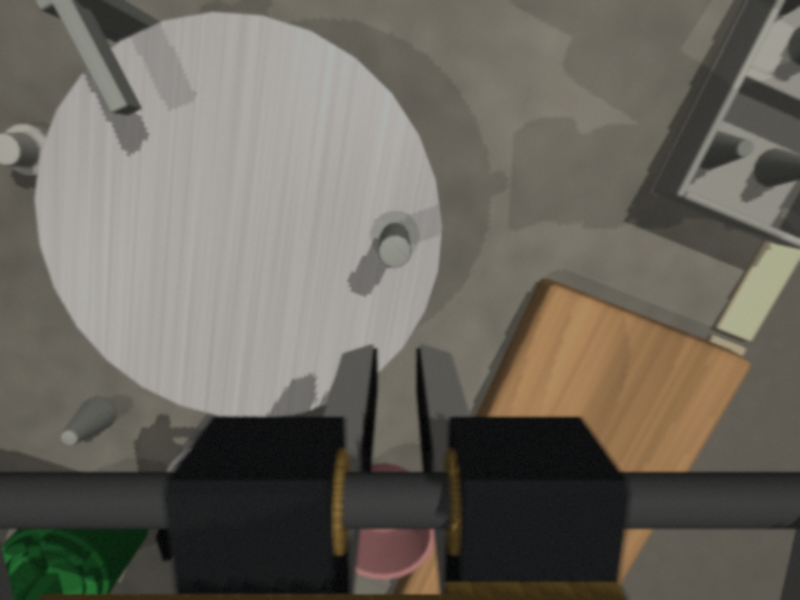

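The post is at (394,245), straight ahead of the closing fingers (397). The rest arm is at upper left (100,60). Descending behind the post.

Request:
send_rows(rows=[{"offset":[0,0,0.03],"rot":[0,0,0],"claw":1},{"offset":[0,0,0.06],"rot":[0,0,0],"claw":1},{"offset":[0,0,0.09],"rot":[0,0,0],"claw":1},{"offset":[0,0,0.1],"rot":[0,0,0],"claw":1},{"offset":[0.004,0,0.1],"rot":[0,0,0],"claw":1},{"offset":[0.008,0,0.1],"rot":[0,0,0],"claw":1},{"offset":[0.012,0,0.1],"rot":[0,0,0],"claw":1},{"offset":[0.014,0,0.1],"rot":[0,0,0],"claw":1},{"offset":[0.014,0,0.1],"rot":[0,0,0],"claw":1}])

```text
time: 10.5
tcp_pos: [0.686, 0.0512, 0.091]
tool_rot: [3.139, 0.001, 1.943]
ft_force: [0.0, -0.2, 0.9]
opening: 0.004
finger_force: 0.0
```

```bash
python3 f.py
```

```text
10.5 F tool [-0.21 -0.03 -0.86] M tool [ 0.053 -0.032  0.003] grip 0.0 gap mm 0.35853414352164115 [0.686  0.0512 0.091 ] [3.139e+00 1.000e-03 1.943e+00] q6 -0.423
```

Request:
send_rows(rows=[{"offset":[0.0054,0.0008,0],"rot":[0,0,-0.06],"claw":1},{"offset":[0.0108,0.0013,0],"rot":[0,0,-0.12],"claw":1},{"offset":[0.0162,0.0014,0],"rot":[0,0,-0.18],"claw":1},{"offset":[0.0216,0.0012,0],"rot":[0,0,-0.24],"claw":1},{"offset":[0.027,0.0007,0],"rot":[0,0,-0.3],"claw":1},{"offset":[0.0324,0,0],"rot":[0,0,-0.36],"claw":1},{"offset":[0.0377,-0.0012,0],"rot":[0,0,-0.42],"claw":1},{"offset":[0.0429,-0.0027,0],"rot":[0,0,-0.48],"claw":1},{"offset":[0.048,-0.0044,0],"rot":[0,0,-0.54],"claw":1},{"offset":[0.053,-0.0065,0],"rot":[0,0,-0.6],"claw":1},{"offset":[0.0579,-0.0089,0],"rot":[0,0,-0.66],"claw":1},{"offset":[0.0627,-0.0115,0],"rot":[0,0,-0.72],"claw":1}])

```text
time: 11.7
tcp_pos: [0.6527, 0.1054, 0.0905]
tool_rot: [3.14, 0.002, 2.665]
ft_force: [1.4, -0.1, -0.1]
opening: 0.006
finger_force: 0.5
```

```bash
python3 f.py
python3 - <<'E'
from h import *
s=bot.get_state();M=R.from_euler('xyz',s["tool_rot"]);print((M.inv().apply(np.array([.597,.0337,.09])-s["tcp_pos"])*1000).round(1))
C=cam("top");p,d=bot.snapshot("top")
for t in("post","seat"):print(t,[(x["p"],onz(C,x["location"][1]*560,x["location"][0]*420,.130).round(4)) for x in bot.mark_of("top",t)[:2]])
E
```

```text
11.7 F tool [-1.31  0.52  0.07] M tool [-0.148 -0.115 -0.003] grip 0.48531304666539654 gap mm 0.5398423509584248 [0.6527 0.1054 0.0905] [3.140e+00 2.000e-03 2.665e+00] q6 -1.065
[ 16.6 -89.3   0.3]
post []
seat []
```

Request:
send_rows(rows=[{"offset":[0.0054,0.0008,0],"rot":[0,0,-0.06],"claw":1},{"offset":[0.0108,0.0013,0],"rot":[0,0,-0.12],"claw":1},{"offset":[0.0162,0.0014,0],"rot":[0,0,-0.18],"claw":1},{"offset":[0.0216,0.0012,0],"rot":[0,0,-0.24],"claw":1},{"offset":[0.027,0.0007,0],"rot":[0,0,-0.3],"claw":1},{"offset":[0.0324,0,0],"rot":[0,0,-0.36],"claw":1},{"offset":[0.0377,-0.0012,0],"rot":[0,0,-0.42],"claw":1},{"offset":[0.0429,-0.0027,0],"rot":[0,0,-0.48],"claw":1},{"offset":[0.048,-0.0044,0],"rot":[0,0,-0.54],"claw":1},{"offset":[0.053,-0.0065,0],"rot":[0,0,-0.6],"claw":1},{"offset":[0.0579,-0.0089,0],"rot":[0,0,-0.66],"claw":1},{"offset":[0.0627,-0.0115,0],"rot":[0,0,-0.72],"claw":1}])

```text
time: 13.05
tcp_pos: [0.5915, 0.1237, 0.09]
tool_rot: [-3.142, 0.002, -2.9]
ft_force: [0.3, 1.0, 0.8]
opening: 0.008
finger_force: 0.4
```

```bash
python3 f.py
python3 - <<'E'
from h import *
s=bot.get_state();M=R.from_euler('xyz',s["tool_rot"]);print((M.inv().apply(np.array([.597,.0337,.09])-s["tcp_pos"])*1000).round(1))
C=cam("wrist");p,d=bot.snapshot("wrist");P=cloud(C,d);cv2.imwrite("pics/w5.png",cv2.resize(p,(800,600)))
Q=M.inv().apply(P.reshape(-1,3)-s["tcp_pos"]).reshape(P.shape)*1000
for lo,hi in((126,134),(108,116)):
    m=(P[...,2]>lo/1e3)&(P[...,2]<hi/1e3)&(Q[...,0]>5)&(Q[...,0]<100)&(abs(Q[...,1])<60)
    k,l,st,ce=cv2.connectedComponentsWithStats(m.astype(np.uint8))
    for i in range(1,k):
        if st[i,4]>30: q=Q[l==i];print(lo,st[i,4],q.min(0).round(1),q.max(0).round(1),cv2.minAreaRect(q[:,:2].astype(np.float32)))
E
```

```text
13.05 F tool [-0.58  0.91 -0.76] M tool [-0.117 -0.148  0.007] grip 0.39945543743669987 gap mm 0.7785315793928083 [0.5915 0.1237 0.09  ] [-3.142e+00  2.000e-03 -2.900e+00] q6 -1.749
[ 16.1 -88.7  -0. ]
126 1567 [  7.2 -10.6 -44. ] [ 25.4  14.3 -36. ] ((16.052532196044922, 0.9733037948608398), (24.753278732299805, 17.88229751586914), 82.95829772949219)
108 3977 [ 61.7 -28.2 -23.1] [100.   30.1 -18.3] ((80.48516082763672, -0.9928321838378906), (60.169803619384766, 21.769554138183594), 60.451419830322266)
108 167 [ 18.6  -4.8 -26. ] [ 25.3  10.4 -18.1] ((22.35835838317871, 2.51922607421875), (15.208019256591797, 6.013742446899414), 84.57400512695312)
108 79 [  8.6 -10.5 -25.8] [  9.7  -4.6 -18.2] ((9.136879920959473, -7.53005313873291), (1.1150981187820435, 5.83961296081543), 1.281093955039978)
108 39 [  8.5  11.1 -25.9] [  9.6  14.3 -18.1] ((9.035358428955078, 12.66103744506836), (3.161501169204712, 1.0554208755493164), 85.04129028320312)
```

View pics/w5.png

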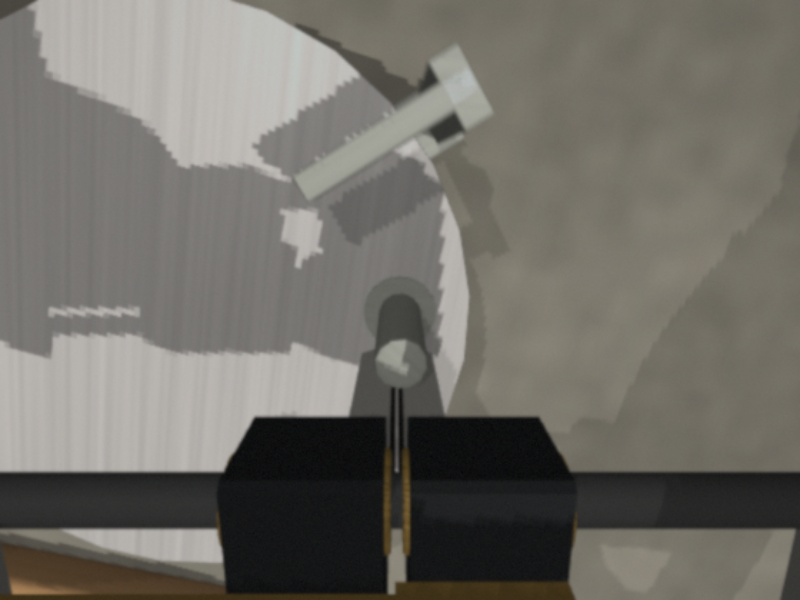

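The post (401,362) is against the fingers and the rest arm (380,130) is about 0.5 rad ahead. I'll push up to 0.42, then creep.

Request:
send_rows(rows=[{"offset":[0.0054,0.0008,0],"rot":[0,0,-0.06],"claw":1},{"offset":[0.0108,0.0013,0],"rot":[0,0,-0.12],"claw":1},{"offset":[0.0162,0.0014,0],"rot":[0,0,-0.18],"claw":1},{"offset":[0.0216,0.0012,0],"rot":[0,0,-0.24],"claw":1},{"offset":[0.027,0.0007,0],"rot":[0,0,-0.3],"claw":1},{"offset":[0.0297,0.0004,0],"rot":[0,0,-0.33],"claw":1},{"offset":[0.0324,0,0],"rot":[0,0,-0.36],"claw":1},{"offset":[0.0342,-0.0003,0],"rot":[0,0,-0.38],"claw":1},{"offset":[0.036,-0.0008,0],"rot":[0,0,-0.4],"claw":1},{"offset":[0.036,-0.0008,0],"rot":[0,0,-0.4],"claw":1}])

```text
time: 14.1
tcp_pos: [0.556, 0.1141, 0.0896]
tool_rot: [-3.142, -0.0, -2.502]
ft_force: [-0.1, -0.8, -0.5]
opening: 0.005
finger_force: 0.0
```

```bash
python3 f.py
cat > g.py <<'E'
from h import *
s=bot.get_state();M=R.from_euler('xyz',s["tool_rot"]);print((M.inv().apply(np.array([.597,.0337,.09])-s["tcp_pos"])*1000).round(1))
C=cam("wrist");p,d=bot.snapshot("wrist");P=cloud(C,d)
Q=M.inv().apply(P.reshape(-1,3)-s["tcp_pos"]).reshape(P.shape)*1000
def rect(lo,hi,x0,x1,y0,y1):
    m=(P[...,2]>lo)&(P[...,2]<hi)&(Q[...,0]>x0)&(Q[...,0]<x1)&(Q[...,1]>y0)&(Q[...,1]<y1);q=Q[m][:,:2].astype(np.float32);r=cv2.minAreaRect(q);print(len(q),r);return r
rect(.127,.134,9.5,27,-12,12); rect(.1095,.116,27,90,-40,14)
E
python3 g.py
```

```text
14.1 F tool [ 0.55 -0.56  0.46] M tool [-0.072 -0.001  0.054] grip 0.01807542925234884 gap mm 0.49355022415907157 [0.556  0.1141 0.0896] [-3.142 -0.    -2.502] q6 -2.16
[ 15.1 -89.   -0.4]
1025 ((16.97220230102539, 2.45913028717041), (15.191715240478516, 14.878135681152344), 84.6801986694336)
1191 ((38.0720329284668, 0.8232412338256836), (27.710403442382812, 9.022173881530762), 82.2356948852539)
```

Request:
send_rows(rows=[{"offset":[0.0018,0.0003,0],"rot":[0,0,-0.02],"claw":1},{"offset":[0.0036,0.0005,0],"rot":[0,0,-0.04],"claw":1},{"offset":[0.005,0.0007,0],"rot":[0,0,-0.055],"claw":1},{"offset":[0.0058,0.0008,0],"rot":[0,0,-0.065],"claw":1},{"offset":[0.0066,0.0009,0],"rot":[0,0,-0.075],"claw":1},{"offset":[0.0071,0.0009,0],"rot":[0,0,-0.08],"claw":1},{"offset":[0.0071,0.0009,0],"rot":[0,0,-0.08],"claw":1}])

```text
time: 14.85
tcp_pos: [0.5497, 0.1108, 0.0895]
tool_rot: [3.141, -0.0, -2.421]
ft_force: [0.0, 0.3, -0.9]
opening: 0.004
finger_force: 0.1
```

```bash
python3 f.py; python3 g.py
```

```text
14.85 F tool [-0.2   0.16  0.91] M tool [-0.106 -0.048 -0.061] grip 0.09278767509385943 gap mm 0.3419271514483345 [0.5497 0.1108 0.0895] [ 3.141 -0.    -2.421] q6 -2.247
[ 15.3 -89.1  -0.6]
1026 ((16.862415313720703, 2.2860498428344727), (15.079424858093262, 15.131465911865234), 78.79913330078125)
1026 ((31.443592071533203, 1.1275396347045898), (25.455163955688477, 8.870121955871582), 89.96277618408203)
```

Request:
send_rows(rows=[{"offset":[0.0005,0,0],"rot":[0,0,-0.005],"claw":1},{"offset":[0.001,0.0001,0],"rot":[0,0,-0.01],"claw":1},{"offset":[0.0014,0.0002,0],"rot":[0,0,-0.015],"claw":1},{"offset":[0.0018,0.0003,0],"rot":[0,0,-0.02],"claw":1},{"offset":[0.0018,0.0003,0],"rot":[0,0,-0.02],"claw":1}])

```text
time: 15.4
tcp_pos: [0.5482, 0.1098, 0.0894]
tool_rot: [3.142, -0.0, -2.401]
ft_force: [-0.5, 0.6, 0.7]
opening: 0.003
finger_force: 0.2
```

```bash
python3 f.py; python3 g.py; python3 f.py
```

```text
15.4 F tool [-0.07  0.81 -0.71] M tool [-0.033 -0.077 -0.072] grip 0.18158025573939085 gap mm 0.309586251407224 [0.5482 0.1098 0.0894] [ 3.142 -0.    -2.401] q6 -2.268
[ 15.3 -89.1  -0.6]
1027 ((16.956584930419922, 2.2033920288085938), (14.790884971618652, 15.585269927978516), 1.8659236431121826)
799 ((30.49925422668457, 1.328526496887207), (6.97977876663208, 25.082401275634766), 0.01297071110457182)
15.45 F tool [-0.59  1.44 -0.74] M tool [-0.143 -0.098 -0.012] grip 0.17186864744871855 gap mm 0.6856235109334302 [0.5482 0.1098 0.0894] [ 3.142 -0.    -2.401] q6 -2.268
```

Request:
send_rows(rows=[{"offset":[0.0003,0,0],"rot":[0,0,-0.003],"claw":1},{"offset":[0.0006,0.0001,0],"rot":[0,0,-0.007],"claw":1},{"offset":[0.0006,0.0001,0],"rot":[0,0,-0.007],"claw":1}])

```text
time: 15.75
tcp_pos: [0.548, 0.1097, 0.0895]
tool_rot: [-3.141, 0.001, -2.394]
ft_force: [1.4, 1.4, -0.6]
opening: 0.008
finger_force: 0.8
```

```bash
python3 f.py
```

```text
15.75 F tool [-2.01  0.05  0.56] M tool [-0.062 -0.312 -0.05 ] grip 0.8335229381918907 gap mm 0.7162565818189194 [0.548  0.1097 0.0895] [-3.141e+00  1.000e-03 -2.394e+00] q6 -2.276
```

Force is rising (−2 N) and the tool moved less than commanded, so contact is starting. A small push will confirm it.

Request:
send_rows(rows=[{"offset":[0.0003,0,0],"rot":[0,0,-0.002],"claw":1},{"offset":[0.0005,0,0],"rot":[0,0,-0.004],"claw":1},{"offset":[0.0005,0,0],"rot":[0,0,-0.004],"claw":1}])

```text
time: 16.05
tcp_pos: [0.5479, 0.1097, 0.0895]
tool_rot: [-3.141, 0.001, -2.39]
ft_force: [3.0, 3.8, -2.1]
opening: 0.005
finger_force: 2.1
```

```bash
python3 f.py
```

```text
16.05 F tool [-4.83  0.74  2.08] M tool [-0.137 -0.801 -0.016] grip 2.1166127175092697 gap mm 0.4401169400948462 [0.5479 0.1097 0.0895] [-3.141e+00  1.000e-03 -2.390e+00] q6 -2.28
```

Seated at about 5 N. Holding a moment, then backing off and lifting.

Request:
send_rows(rows=[{"offset":[0,0,0],"rot":[0,0,0],"claw":1},{"offset":[0,0,0],"rot":[0,0,0],"claw":1},{"offset":[0,0,0],"rot":[0,0,0],"claw":1},{"offset":[-0.002,0,0],"rot":[0,0,0],"claw":1},{"offset":[-0.006,0,0],"rot":[0,0,0],"claw":1},{"offset":[-0.015,0,0],"rot":[0,0,0],"claw":1},{"offset":[-0.02,0,0],"rot":[0,0,0],"claw":1},{"offset":[-0.02,0,-0.03],"rot":[0,0,0],"claw":1},{"offset":[-0.02,0,-0.07],"rot":[0,0,0],"claw":1},{"offset":[-0.02,0,-0.1],"rot":[0,0,0],"claw":1},{"offset":[-0.02,0,-0.1],"rot":[0,0,0],"claw":1}])

```text
time: 17.15
tcp_pos: [0.5661, 0.1232, 0.1953]
tool_rot: [-3.134, 0.008, -2.39]
ft_force: [-0.1, -0.7, 0.9]
opening: 0.006
finger_force: 0.0
```

```bash
python3 f.py
python3 - <<'E'
from h import *
C=cam("wrist");p,d=bot.snapshot("wrist");cv2.imwrite("pics/w6.png",p)
E
```

```text
17.15 F tool [ 0.56 -0.45 -0.9 ] M tool [-0.057 -0.022  0.029] grip 0.0 gap mm 0.5461078127552845 [0.5661 0.1232 0.1953] [-3.134  0.008 -2.39 ] q6 -2.257
```

View pics/w6.png

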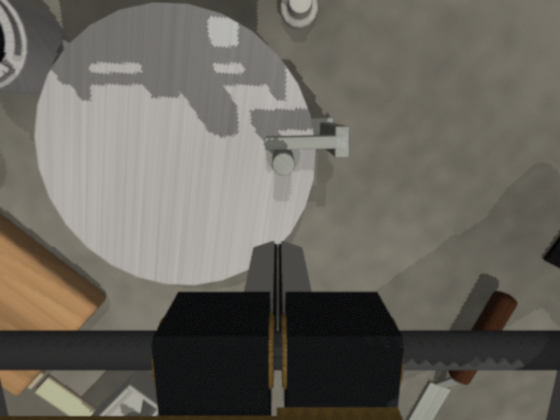

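The post (283,163) rests against the rest arm (300,142), and the gripper is clear. Handing in.

```bash
python3 -c "
from station import bot
print(bot.job_done())"
```

```text
the job is handed in; nothing more can be done
None
```

I handed the job in at about 17 s: the dial is in the free notch with both tabs out, the post was seated against the rest arm at about 5 N, and the gripper is clear; no verdict was returned.

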